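# Stock the parts rack and press its label holder home

### The job

Stand the red and the green tin upright in the blue rack's crate, each in a cell of its own (any cells), and let go of them. Then take the yellow label holder out of its black stand, push it blade-down into the pocket behind the rack's white shelf lip until its shoulders are fully home on the lip, and finish while still holding it pressed down there against its spring. Leave the tape roll, the screwdriver and the speaker carton where they are.

Things in the scene. Friction and masses are not known exactly. Their poses are not given: they have to be found in the camera images.
- rack: Fixed blue rack, 240 mm long in y; origin at table level. x points from its crate to its white label channel. Crate: open, three cells in a row along y, outer 70 x 202 mm, centred 45 mm to -x of the origin, walls 4 mm, rim 73 mm above the table; cells 62 x 62 mm inside, floor at 34 mm. Channel along the +x edge: outer faces 46 and 66 mm to +x of the origin, top at 50 mm, 56 mm clear of the crate.
- cell0 (a point): Centre of the inner floor of the crate cell at the rack's -y end, 34 mm above the table (39 mm below the crate rim)
- cell1 (a point): Centre of the inner floor of the middle cell, pitch 66 mm
- cell2 (a point): Centre of the inner floor of the cell at the rack's +y end
- pocket (a point): Centre of the label pocket's mouth, level with the lip's top, 50 mm above the table; axes as the rack's. The pocket, 8 mm (x) by 66 mm (y), lies between two white walls 6 mm thick with rounded tops (radius 3 mm); the outer (+x) one is the shelf lip. Beyond its ends the channel is filled in blue to 49 mm above the table.
- strip (a joint): Downward travel (m) of the orange sprung strip that floors the pocket: 0 at rest, its top then 23 mm below the lip's top; limit 0.009. It takes 4 N to start plus 0.8 N per mm. With the holder fully home (shoulders on the lip) it reads about 0.007 and pushes back with about 10 N; let go, it springs up.
- holder: Loose yellow label holder, T-shaped, same front and back, 45 g. Blade 5 (x) x 60 (y) x 30 (z) mm, lowest 2 mm narrowed to 3 mm; on it a head 20 x 60 x 24 mm with white cards on its broad faces. Origin at the centre of the blade's lower end: shoulders (head's underside) 30 mm, top 54 mm above it. Grip the head across its 20 mm. Starts upright in the stand, origin 8 mm above the table.
- stand: Fixed black stand, 50 (x) x 90 (y) x 38 (z) mm, origin at the centre of its underside, with a slot 8 (x) x 66 (y) mm in which the holder's blade hangs, shoulders resting on the stand's top; the holder lifts straight up out of it
- tin_red: Loose closed red tin, upright, with a white paper band and a bare metal top, height 75 mm, diameter 50 mm up to 63 mm high and about 43 mm above that, about 0.18 kg, origin at the centre of its underside
- tin_green: Loose closed green tin, upright, with a white paper band and a bare metal top, height 75 mm, diameter 50 mm up to 63 mm high and about 43 mm above that, about 0.18 kg, origin at the centre of its underside
- tape: Bystander: black tape roll lying flat, diameter 64 mm, 19 mm high, origin under its centre
- screwdriver: Bystander: red-handled screwdriver lying on the table
- carton: Bystander: white and blue speaker carton 140 x 130 x 90 mm, origin under its centre
Things that resemble listed ones, but are neither listed nor needed, are in the scene too. Several things have the shape of the holder; the one meant has the colours described above.

How it is judged:
By the outcome, as a careful person would: the job done as asked, in the order asked, and still so for the second after the job is handed in, while the arm keeps its last pose, push and grip.
It also fails if it takes over 69 s, if anything falls off the work surface, if the arm or the gripper's body presses on something with over 40 N, if the wrist force passes 120 N, or if a joint passes its speed limit or range.

### The arm

A 6-joint arm with a two-finger parallel gripper is mounted at the origin on the work surface. World frame = base frame: x ahead of the robot, y to its left, z up, the work surface at z = 0. Lengths are in mm, angles in rad, forces in N, time in s.
With the tool pointing down it reaches from about 325 to 900 mm from the base axis. Payload 6.1 kg.
Tool frame: the origin (TCP) lies at the very end of the fingers, on their centre line; the grasp point (between the pads) lies 19 mm behind it; z points along the fingers, y is the line along which they close (so a half turn about z gives the same grasp; the last joint's range is limited). The gripper opens to 85 mm and grips with 20 to 120 N. Pads are 22 mm wide; open, the fingers measure 114 mm over their backs; the gripper's body (76 mm by 85 mm) begins 54 mm behind the grasp point. The pads swing forward as they close: fully open they stand 13 mm farther back than shut.
Start: joints at [0.994, 0.22, 1.526, -0, 1.395, -0.126], TCP at [272.301, 562.555, 196.9] pointing down, gripper open.
Joint ranges: [-2.98, 2.98], [-0.91, 2.08], [0.09, 2.57], [-1.24, 4.39], [0.2, 2.65], [-2.68, 2.68]. Speed limits (rad/s): [2.57, 2.57, 3.01, 3.14, 3.14, 3.14].

### API

Orientations are given as a 3x3 rotation matrix whose columns are the frame's x, y, z axes.
In Python, from rig import telemetry, read_camera, camera_info, sign_off gives the robot as it stands. The module is installed in compiled form; this text tells all that it offers.
- The arm moves only by the shell command python3 -m crank 'ROWS' [FORCE]. ROWS is text: rows parted by semicolons, each of 7 numbers parted by spaces: the turn, a rotation vector about the tool's x, y, z in degrees, then the shift along the tool's x, y, z in m, then the finger opening in m, from 0 to 0.0854. A call has exactly 8 rows; each row shifts and turns the commanded pose from where the row before left it, along the tool's axes as they then stand; what a row does not reach is not made up. A row lasts 1/10 s, in which the tool goes at most 50 mm and 8.59 degrees, less where a joint would pass 70% of its speed; a pose out of reach is approached as far as the arm can. A call is refused whole if a number of a shift passes 0.05 or a number of a turn 8.59, either way. A call with a gripper value outside its range is refused whole. The fingers move at their own pace and stop on an object; FORCE is the grip in N (left out, the last holds). Time passes only in rows, so rows that do not move let the fingers close, or fill a call up. It gives the time, the measured TCP pose, the force, the opening and the grip force at its end, in the units of the state.
- telemetry.state(): the state, without advancing time (a new reading comes with each control period).
- read_camera(name): name is "scene" or "top" or "wrist"; returns the picture (420x560x3 uint8, blue, green, red); there is no depth.
- camera_info(name): a dict with "intrinsics" (3x3 intrinsics, pixels), "rvec" (rotation vector, rad) and "tvec" (3), from world to camera coordinates, as OpenCV has them; the wrist camera has in their place "hand_eye" (4x4, takes a point from camera to tool coordinates, whose origin is the TCP and whose axes are the flange's). Camera axes: x right, y down, z forward; pixel columns grow to the right and rows downward; lengths in mm; the calibration is good to about 2 mm. The wrist camera is an equidistant fisheye: a pixel r from the principal point sees the ray r / f radians off the axis. A picture is of the moment at which its call begins: read the wrist's pose just before it. camera_info takes no time and is no camera call.
- sign_off(): hands the job in; it is judged then, once.
The state is a dict: "t": time; "qpos": joint angles; "qd": joint speeds; "effort": joint torques, N m; "tcp_pos": TCP position; "ee_rot": TCP orientation; "wrist_force": force on the tool from outside, world axes, zero at the start; "wrist_torque": the same for the moment, N m; "gripper_width": finger opening in mm; "finger_force": force on a finger pad.
Only numpy, scipy, OpenCV 4.12 (cv2) and the standard library are available. Lean on these libraries where they do the work, as an engineer would, in place of code of your own. Each camera call takes 0.05 s, during which the arm holds its last target. There are 200 camera calls.

## Working session

There is one attempt and no reset: what is moved stays moved. The work goes in short steps, Python scripts to look and compute and a shell command to move; the robot and the scene stay as the last step left them, time stands still between calls to the robot, and variables do not carry over. Pictures are saved under pics/ and viewed, at most 10 in all, crops included, and the job is handed in when it is done.

```bash
mkdir -p pics; python3 - <<'E'
from rig import telemetry, read_camera, camera_info
import cv2,numpy as np
s=telemetry.state();print(s)
for n in ("scene","top","wrist"):
    cv2.imwrite(f"pics/{n}0.png",read_camera(n));print(n,camera_info(n))
a=cv2.imread("pics/scene0.png");b=cv2.imread("pics/top0.png")
E
```

```text
{'t': 0.0, 'qpos': array([ 9.93866116e-01,  2.21255779e-01,  1.52764947e+00,  3.28235564e-05,
        1.39470719e+00, -1.26068395e-01]), 'qd': array([-0.00168956, -0.00013055, -0.00137139,  0.00109115, -0.00038644,
       -0.00056807]), 'effort': array([-6.52356157e-04, -4.96908009e+01, -3.89394200e+01, -4.00174213e-04,
        1.10281495e-02,  7.95852003e-06]), 'tcp_pos': array([271.93107226, 561.96987666, 195.76065552]), 'ee_rot': array([[-9.00069226e-01,  4.35745469e-01, -1.12878585e-03],
       [ 4.35746837e-01,  9.00067713e-01, -1.67524012e-03],
       [ 2.86005408e-04, -1.99969694e-03, -9.99997960e-01]]), 'wrist_force': array([-0.69019685, -0.63927212, -0.02720069]), 'wrist_torque': array([ 0.01996353, -0.02155675,  0.0069811 ]), 'finger_force': 0.0, 'gripper_width': 85.52937697221033}
scene {'intrinsics': array([[449.47450318,   0.        , 279.8211773 ],
       [  0.        , 449.47450318, 214.1492059 ],
       [  0.        ,   0.        ,   1.        ]]), 'rvec': array([ 1.48729391,  2.14289729, -0.8389359 ]), 'tvec': array([ 269.31040159, -314.33139329, 1481.87866716])}
top {'intrinsics': array([[477.51612826,   0.        , 274.31752547],
       [  0.        , 477.51612826, 214.57383824],
       [  0.        ,   0.        ,   1.        ]]), 'rvec': array([ 2.15819437, -2.10696467,  0.17782879]), 'tvec': array([ -79.92067519,  553.16062896, 1340.23950759])}
wrist {'intrinsics': array([[325.1922621 ,   0.        , 275.33137636],
       [  0.        , 325.1922621 , 209.05172574],
       [  0.        ,   0.        ,   1.        ]]), 'hand_eye': array([[ 5.97809386e-05, -9.62940818e-01, -2.69712768e-01,
         6.82643548e+01],
       [ 9.99999998e-01,  5.25644842e-05,  3.39785584e-05,
        -5.78448005e-01],
       [-1.85420283e-05, -2.69712769e-01,  9.62940819e-01,
        -1.77736547e+02],
       [ 0.00000000e+00,  0.00000000e+00,  0.00000000e+00,
         1.00000000e+00]])}
```

View pics/top0.png

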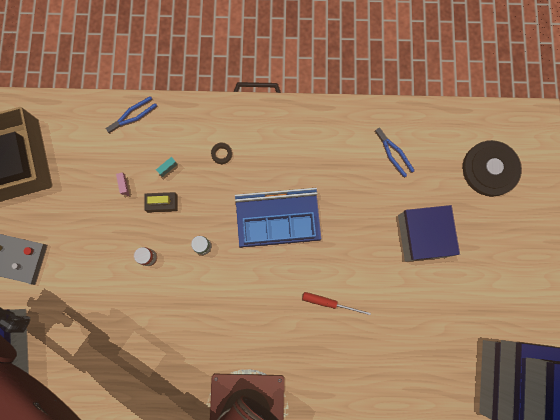

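View pics/scene0.png

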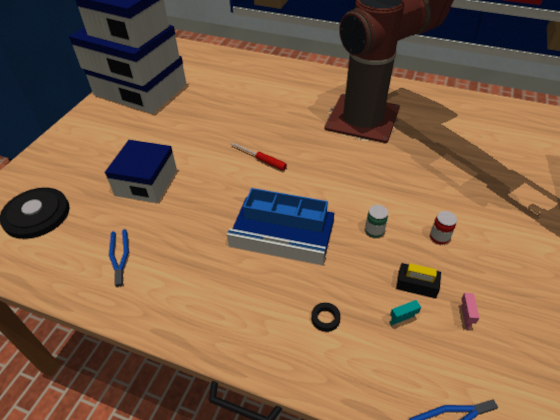

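The top view shows the rack at about (278,218), the green tin at (200,244) and the red tin at (143,256). The scene view confirms which tin is red and which is green. Holder candidates in the top view are yellow in the black stand (158,201), teal lying loose (166,167) and pink (122,184). Yellow in the stand fits the description, and I'll confirm it in an enlarged crop.

```bash
cat > h.py <<'E'
import numpy as np,cv2
from rig import telemetry,read_camera,camera_info
def cam(n,s=None):
    """R,t world->camera, K"""
    i=camera_info(n);K=i["intrinsics"]
    if n!="wrist": return cv2.Rodrigues(i["rvec"])[0],i["tvec"],K
    s=s or telemetry.state();T=np.eye(4);T[:3,:3]=s["ee_rot"];T[:3,3]=s["tcp_pos"]
    M=np.linalg.inv(T@i["hand_eye"]);return M[:3,:3],M[:3,3],K
def ray(n,px,c):
    R,t,K=c;d=(np.array(px,float)-K[:2,2])/K[0,0]
    if n=="wrist":
        r=np.linalg.norm(d)+1e-12;v=np.r_[d/r*np.sin(r),np.cos(r)]
    else: v=np.r_[d,1]
    return -R.T@t,R.T@v
def plane(n,px,z,c):
    o,v=ray(n,px,c);return (o+v*(z-o[2])/v[2])
def proj(n,P,c):
    R,t,K=c;p=np.atleast_2d(P)@R.T+t
    if n=="wrist":
        r=np.hypot(p[:,0],p[:,1]);k=np.arctan2(r,p[:,2])/(r+1e-12);q=p[:,:2]*k[:,None]
    else: q=p[:,:2]/p[:,2:]
    return q*K[0,0]+K[:2,2]
def tool(dw,s=None):
    s=s or telemetry.state();return s["ee_rot"].T@np.array(dw,float)
E
python3 - <<'E'
from h import *
a=cv2.imread("pics/top0.png")[170:270,110:330]
cv2.imwrite("pics/crop1.png",cv2.resize(a,None,fx=3.6,fy=3.6,interpolation=cv2.INTER_CUBIC))
c=cam("top")
for n,p,z in [("red",(143.5,255.5),75),("green",(200.5,243.5),75),("holder",(158,200),54),("rackmid",(278,218),50)]:print(n,plane("top",p,z,c).round(1))
E
```

```text
red [425.  297.1  75. ]
green [462.5 139.   75. ]
holder [588.5 272.   54. ]
rackmid [544.6 -77.5  50. ]
```

View pics/crop1.png

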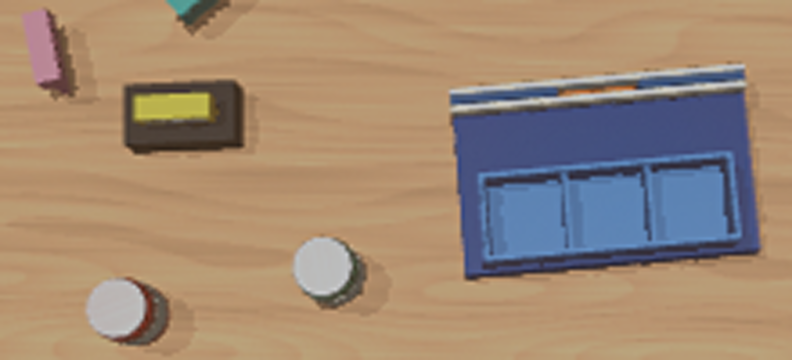

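View pics/wrist0.png

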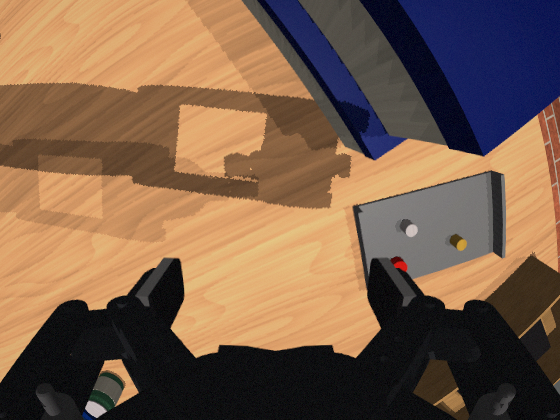

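The crop shows the yellow holder with its head at crop (173,106) in the black stand, so it is the one meant. The teal one at (190,5) and the pink one at (45,50) don't fit. The orange strip at (600,91) marks the pocket. The wrist view only shows the area under the start pose, nothing useful yet.

```bash
cat > fit.py <<'E'
from h import *
from scipy.optimize import least_squares
def fit(n,uv,L,c,z0,x0):
    """planar pose (x,y,yaw) of a body whose local points L are seen at uv"""
    L=np.array(L,float);uv=np.array(uv,float)
    def W(p):
        C,S=np.cos(p[2]),np.sin(p[2]);return np.c_[p[0]+C*L[:,0]-S*L[:,1],p[1]+S*L[:,0]+C*L[:,1],L[:,2]+z0]
    r=least_squares(lambda p:(proj(n,W(p),c)-uv).ravel(),x0,x_scale=[100,100,1]);return r.x,np.abs(r.fun).max()
E
python3 - <<'E'
from fit import *
c=cam("top")
o=lambda P:np.array(P)/3.6+[110,170]
uv=o([(478,172),(733,152),(742,238),(487,262),(450,90),(745,66)])
L=[(-10,101,73),(-10,-101,73),(-80,-101,73),(-80,101,73),(66,120,50),(66,-120,50)]
p,e=fit("top",uv,L,c,0,[545,-77,0]);print("rack",p.round(3),np.degrees(p[2]).round(2),e)
C,S=np.cos(p[2]),np.sin(p[2]);R=np.array([[C,-S],[S,C]])
for n,l in [("c0",(-45,-66)),("c1",(-45,0)),("c2",(-45,66)),("pocket",(56,0))]:print(n,(p[:2]+R@l).round(1))
for n,q,z in [("red",(118,309),75),("green",(323,267),75)]:print(n,plane("top",o(q),z,c).round(1))
h=o([(133,94),(211,92),(211,120),(134,122)])
print("holder",fit("top",h,[(10,30,54),(10,-30,54),(-10,-30,54),(-10,30,54)],c,8,[590,270,0]))
s=telemetry.state();print(tool(np.array([425-271.9,297-562,0]),s))
E
```

```text
rack [ 5.58504e+02 -7.72510e+01  1.11000e-01] 6.35 0.7381956957471232
c0 [ 521.1 -147.8]
c1 [513.8 -82.2]
c2 [506.5 -16.6]
pocket [614.2 -71.1]
red [424. 299.  75.]
green [460.6 141.1  75. ]
holder (array([5.87715499e+02, 2.70512390e+02, 5.46717042e-02]), np.float64(0.5504976323907727))
[-2.53256743e+02 -1.71830110e+02  2.13279161e-01]
```

```bash
python3 -m crank '0 0 0 -0.0316 -0.0212 0 0.085; 0 0 0 -0.0316 -0.0212 0 0.085; 0 0 0 -0.0316 -0.0212 0 0.085; 0 0 0 -0.0316 -0.0212 0 0.085; 0 0 0 -0.0316 -0.0212 0 0.085; 0 0 0 -0.0316 -0.0212 0 0.085; 0 0 0 -0.0316 -0.0212 0 0.085; 0 0 0 -0.0316 -0.0212 0 0.085' 40
python3 -m crank '0 0 7.5 0 0 0 0.085; 0 0 7.5 0 0 0 0.085; 0 0 7.5 0 0 0 0.085; 0 0 7.5 0 0 0 0.085; 0 0 7.5 0 0 0 0.085; 0 0 7.5 0 0 0 0.085; 0 0 7 0 0 0 0.085; 0 0 0 0 0 0 0.085'
python3 - <<'E'
from h import *
s=telemetry.state();print(s["tcp_pos"],s["ee_rot"].round(3))
im=read_camera("wrist");cv2.imwrite("pics/w1.png",im)
c=cam("wrist",s);print(proj("wrist",[(424,299,75),(460.6,141.1,75),(588,270.5,62)],c))
print(tool([424-s["tcp_pos"][0],299-s["tcp_pos"][1],0],s))
E
```

```text
t: 0.95
tcp_pos: [426.3, 298.3, 196.7]
ee_rot: [[-0.9, 0.436, -0.0], [0.436, 0.9, -0.0], [0.0, -0.0, -1.0]]
wrist_force: [1.4, 0.2, -0.2]
gripper_width: 85.0
finger_force: 0.0
t: 1.75
tcp_pos: [425.7, 299.6, 196.6]
ee_rot: [[-0.21, 0.978, -0.001], [0.978, 0.21, -0.0], [-0.0, -0.001, -1.0]]
wrist_force: [-0.4, 0.5, 0.6]
gripper_width: 85.1
finger_force: 0.0
[425.7470864  299.64157974 196.59346589] [[-0.21   0.978 -0.001]
 [ 0.978  0.21  -0.   ]
 [-0.    -0.001 -1.   ]]
[[273.7396371  192.9963254 ]
 [276.34689808 333.46239742]
 [413.60681829 246.41730874]]
[-2.60809552e-01 -1.84280021e+00  1.10557467e-03]
```

View pics/w1.png

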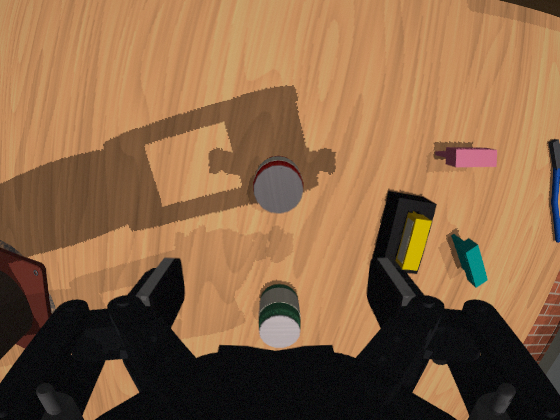

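The wrist view shows the red tin's top at (278,191), the green at (280,331) and the yellow holder at (414,241), all close to the predictions. I'll descend on the red tin.

```bash
python3 -m crank '0 0 0 0.0015 0.002 0.035 0.085; 0 0 0 0 0 0.035 0.085; 0 0 0 0 0 0.035 0.085; 0 0 0 0 0 0.030 0.085; 0 0 0 0 0 0.019 0.085; 0 0 0 0 0 0 0.085; 0 0 0 0 0 0 0.04; 0 0 0 0 0 0 0.04' 40
python3 -m crank '0 0 0 0 0 0 0.04; 0 0 0 0 0 0 0.04; 0 0 0 0 0 0 0.04; 0 0 0 0 0 0 0.04; 0 0 0 0 0 -0.01 0.04; 0 0 0 0 0 -0.02 0.04; 0 0 0 0 0 -0.03 0.04; 0 0 0 0 0 -0.03 0.04'
```

```text
t: 2.6
tcp_pos: [428.8, 302.3, 44.6]
ee_rot: [[-0.212, 0.977, 0.002], [0.977, 0.212, 0.001], [0.001, 0.003, -1.0]]
wrist_force: [-0.1, -0.7, 0.6]
gripper_width: 58.9
finger_force: 0.0
t: 3.4
tcp_pos: [427.2, 301.5, 134.2]
ee_rot: [[-0.211, 0.978, -0.001], [0.978, 0.211, -0.0], [-0.0, -0.001, -1.0]]
wrist_force: [0.5, 0.5, -0.1]
gripper_width: 39.9
finger_force: 0.0
```

```bash
python3 - <<'E'
from h import *
s=telemetry.state();print(s["tcp_pos"],s["gripper_width"])
a=read_camera("wrist");b=read_camera("scene");t=read_camera("top")
v=np.hstack([a[:400,100:500],cv2.resize(b[150:350,340:540],(400,400))]);cv2.imwrite("pics/m1.png",v);cv2.imwrite("pics/top1.png",t)
E
```

```text
[427.23955076 301.47555719 134.19962558] 39.89879132474558
```

View pics/m1.png

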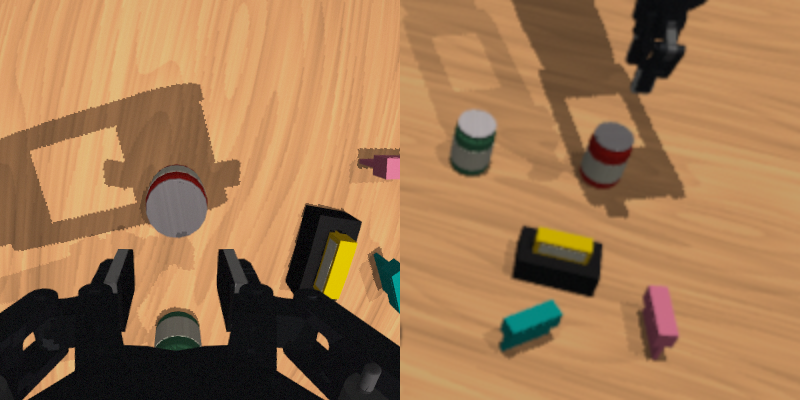

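```bash
python3 - <<'E'
from h import *
s=telemetry.state()
print("wrist",plane("wrist",(277,206),75,cam("wrist",s)).round(1))
print("w1 consistent z75", "scene",plane("scene",(446.5,218.5),75,cam("scene")).round(1), plane("scene",(340+238/2,0),75,cam("scene")).round(1))
print(proj("scene",[(424,299,75),(427,301,134)],cam("scene")), proj("wrist",[s["tcp_pos"],[424,299,75]],cam("wrist",s)), proj("top",[s["tcp_pos"]],cam("top")))
a=cv2.imread("pics/top0.png")[215:285,110:240];b=cv2.imread("pics/top1.png")[215:285,110:240]
cv2.imwrite("pics/cmp.png",cv2.resize(np.vstack([a,b]),None,fx=4,fy=4,interpolation=cv2.INTER_CUBIC))
E
```

```text
wrist [430.1 306.3  75. ]
w1 consistent z75 scene [428.  305.1  75. ] [-860.6  202.6   75. ]
[[444.1214201  216.70472811]
 [451.39219382 200.82394621]] [[276.01205928 238.75054753]
 [267.17331355 213.36168225]] [[135.35779825 251.83038525]]
```

View pics/cmp.png

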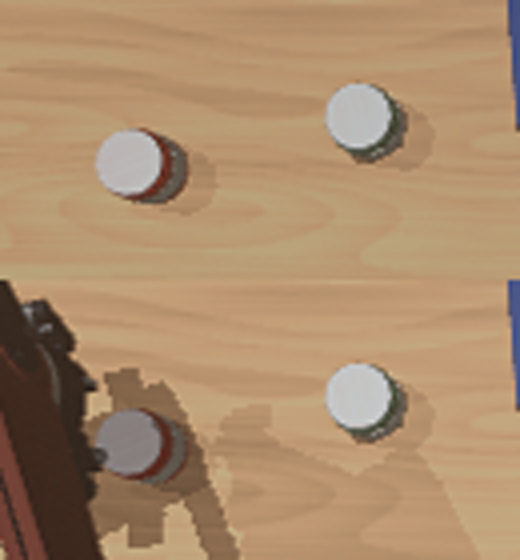

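The comparison shows the red tin's top unmoved at (132,162), and it lies under the TCP. So the fingers surrounded it but slipped off without a grip. I'll retry lower with a full-close command and check the grip before lifting.

```bash
python3 -m crank '0 0 0 0.003 0.001 0 0.085; 0 0 0 0 0 0 0.085; 0 0 0 0 0 0 0.085; 0 0 0 0 0 0.030 0.085; 0 0 0 0 0 0.035 0.085; 0 0 0 0 0 0.030 0.085; 0 0 0 0 0 0 0.085; 0 0 0 0 0 0 0' 80
python3 -m crank '0 0 0 0 0 0 0; 0 0 0 0 0 0 0; 0 0 0 0 0 0 0; 0 0 0 0 0 0 0; 0 0 0 0 0 0 0; 0 0 0 0 0 0 0; 0 0 0 0 0 0 0; 0 0 0 0 0 0 0'
```

```text
t: 4.35
tcp_pos: [427.3, 304.4, 37.4]
ee_rot: [[-0.211, 0.978, -0.002], [0.978, 0.211, -0.001], [-0.001, -0.002, -1.0]]
wrist_force: [0.8, 0.4, -0.0]
gripper_width: 73.0
finger_force: 0.0
t: 5.15
tcp_pos: [433.8, 308.8, 47.7]
ee_rot: [[-0.211, 0.977, 0.012], [0.977, 0.211, 0.007], [0.005, 0.013, -1.0]]
wrist_force: [-10.8, -2.0, 45.9]
gripper_width: 0.3
finger_force: 20.2
```

```bash
python3 - <<'E'
from h import *
s=telemetry.state();print(s["tcp_pos"],s["gripper_width"],s["wrist_force"])
a=read_camera("wrist");b=read_camera("scene");t=read_camera("top")
v=np.hstack([a[:400,100:500],cv2.resize(b[150:350,340:540],(400,400))]);cv2.imwrite("pics/m2.png",v);cv2.imwrite("pics/top2.png",t)
E
```

```text
[433.79869728 308.80539829  47.7099622 ] 0.28771428740649924 [-10.75139664  -2.03883048  45.88433156]
```

View pics/m2.png

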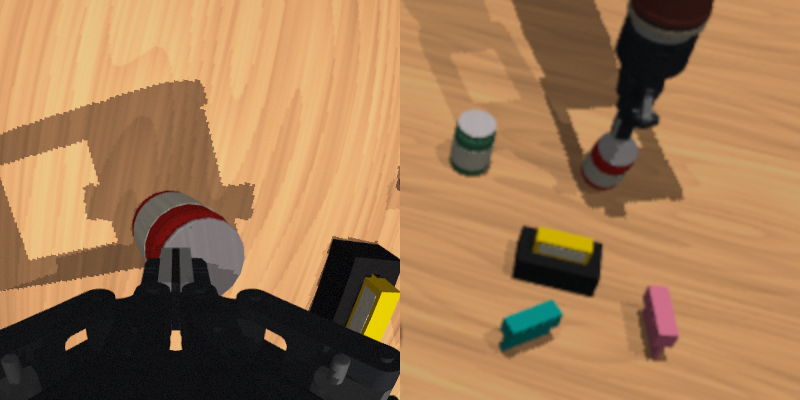

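The closed fingers sit on the red tin's top, which is tilted at about (190,240), while the reported TCP is z=48. So the real tips are about 25 mm higher than reported. I'll lift gently, then touch the table with closed fingers to calibrate z.

```bash
python3 -m crank '0 0 0 0 0 -0.008 0; 0 0 0 0 0 -0.008 0; 0 0 0 0 0 -0.008 0; 0 0 0 0 0 -0.008 0; 0 0 0 0 0 -0.012 0; 0 0 0 0 0 -0.02 0; 0 0 0 0 0 0 0; 0 0 0 0 0 0 0' 20
python3 -m crank '0 0 0 -0.035 0 0 0; 0 0 0 -0.04 0 0 0; 0 0 0 0 0 0.03 0; 0 0 0 0 0 0.03 0; 0 0 0 0 0 0.02 0; 0 0 0 0 0 0.01 0; 0 0 0 0 0 0 0; 0 0 0 0 0 0 0'
python3 - <<'E'
from h import *
s=telemetry.state();a=read_camera("wrist");b=read_camera("scene")
cv2.imwrite("pics/m3.png",np.hstack([a[:400,100:500],cv2.resize(b[150:350,340:540],(400,400))]))
E
```

```text
t: 6.1
tcp_pos: [428.3, 304.9, 102.2]
ee_rot: [[-0.211, 0.978, 0.001], [0.978, 0.211, 0.0], [0.0, 0.001, -1.0]]
wrist_force: [0.7, -0.3, 0.2]
gripper_width: 0.2
finger_force: 0.0
t: 6.9
tcp_pos: [443.9, 231.6, 12.2]
ee_rot: [[-0.211, 0.977, 0.0], [0.977, 0.211, -0.0], [-0.0, 0.0, -1.0]]
wrist_force: [0.2, 0.7, -0.2]
gripper_width: 0.2
finger_force: 0.0
```

View pics/m3.png

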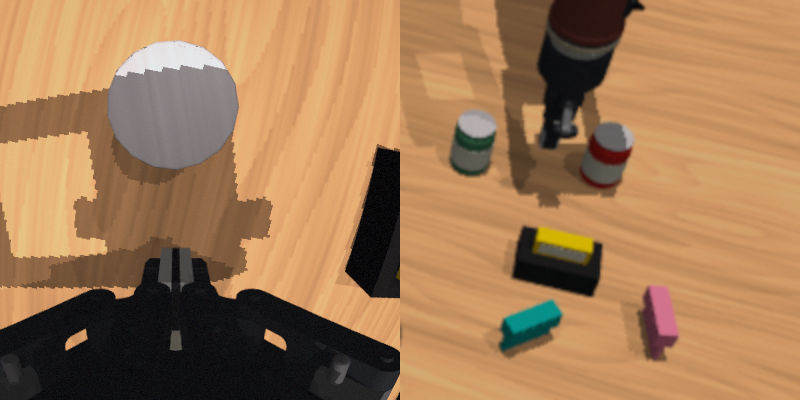

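The red tin stands upright again (top at (173,105)). There was no contact at z=12, so I'll probe further down, slowly.

```bash
python3 -m crank '0 0 0 0 0 0.004 0; 0 0 0 0 0 0.004 0; 0 0 0 0 0 0.003 0; 0 0 0 0 0 0.003 0; 0 0 0 0 0 0.003 0; 0 0 0 0 0 0.003 0; 0 0 0 0 0 0 0; 0 0 0 0 0 0 0' 20
```

```text
t: 7.8
tcp_pos: [443.6, 231.4, -8.3]
ee_rot: [[-0.211, 0.978, -0.0], [0.978, 0.211, -0.0], [-0.0, -0.0, -1.0]]
wrist_force: [0.7, 0.3, -0.8]
gripper_width: 0.0
finger_force: 0.0
```

```bash
python3 -m crank '0 0 0 0 0 0.003 0; 0 0 0 0 0 0.003 0; 0 0 0 0 0 0.003 0; 0 0 0 0 0 0.002 0; 0 0 0 0 0 0.002 0; 0 0 0 0 0 0 0; 0 0 0 0 0 0 0; 0 0 0 0 0 0 0' 20
```

```text
t: 8.6
tcp_pos: [443.9, 231.5, -21.0]
ee_rot: [[-0.211, 0.978, 0.0], [0.978, 0.211, 0.0], [0.0, 0.0, -1.0]]
wrist_force: [0.0, 0.6, 0.2]
gripper_width: 0.6
finger_force: 0.0
```

```bash
python3 -m crank '0 0 0 0 0 0.002 0; 0 0 0 0 0 0.002 0; 0 0 0 0 0 0.002 0; 0 0 0 0 0 0.001 0; 0 0 0 0 0 0.001 0; 0 0 0 0 0 0 0; 0 0 0 0 0 0 0; 0 0 0 0 0 0 0' 20
```

```text
t: 9.4
tcp_pos: [443.8, 231.5, -29.0]
ee_rot: [[-0.211, 0.978, 0.0], [0.978, 0.211, 0.0], [0.0, 0.0, -1.0]]
wrist_force: [0.2, -0.4, -0.0]
gripper_width: -0.1
finger_force: 0.0
```

```bash
python3 -m crank '0 0 0 0 0 0.002 0; 0 0 0 0 0 0.002 0; 0 0 0 0 0 0.002 0; 0 0 0 0 0 0.001 0; 0 0 0 0 0 0.001 0; 0 0 0 0 0 0 0; 0 0 0 0 0 0 0; 0 0 0 0 0 0 0' 20
```

```text
t: 10.2
tcp_pos: [443.9, 231.5, -34.5]
ee_rot: [[-0.211, 0.977, -0.001], [0.977, 0.211, -0.001], [-0.0, -0.001, -1.0]]
wrist_force: [-11.0, -5.1, 29.2]
gripper_width: 0.0
finger_force: 14.7
```

Contact came at about −34, so the real fingertip is reported z + 34 mm. I'll use that from here and re-grasp the red tin with the real tip at about 39 (reported 4).

```bash
python3 -m crank '0 0 0 0 0 -0.03 0; 0 0 0 0 0 -0.04 0; 0 0 0 0 0 -0.04 0.085; 0 0 0 0.038 0 0 0.085; 0 0 0 0.038 0.001 0 0.085; 0 0 0 0 0 0 0.085; 0 0 0 0 0 0 0.085; 0 0 0 0 0 0 0.085' 50
python3 - <<'E'
from h import *
s=telemetry.state();a=read_camera("wrist");cv2.imwrite("pics/w4.png",a)
print(s["tcp_pos"])
g=cv2.cvtColor(a,cv2.COLOR_BGR2HSV)
m=((g[...,1]<50)&(g[...,2]>80)).astype(np.uint8)
n,l,st,ce=cv2.connectedComponentsWithStats(m)
c=cam("wrist",s)
for i in range(1,n):
    if st[i,4]>600: print(st[i],ce[i].round(1),plane("wrist",ce[i],75,c).round(1))
E
```

```text
t: 11.0
tcp_pos: [428.4, 305.2, 72.3]
ee_rot: [[-0.211, 0.978, -0.001], [0.978, 0.211, -0.001], [-0.001, -0.001, -1.0]]
wrist_force: [-0.5, -0.3, 0.5]
gripper_width: 84.3
finger_force: 0.0
[428.41599535 305.15647583  72.3054955 ]
[ 234  204   79   75 4558] [272.8 240.7] [426.7 304.6  75. ]
```

```bash
python3 -m crank '0 0 0 0 -0.001 0.03 0.085; 0 0 0 0 0 0.03 0.085; 0 0 0 0 0 0.009 0.085; 0 0 0 0 0 0 0.085; 0 0 0 0 0 0 0.02; 0 0 0 0 0 0 0.02; 0 0 0 0 0 0 0.02; 0 0 0 0 0 0 0.02' 50
python3 -m crank '0 0 0 0 0 0 0.02; 0 0 0 0 0 0 0.02; 0 0 0 0 0 -0.02 0.02; 0 0 0 0 0 -0.03 0.02; 0 0 0 0 0 -0.03 0.02; 0 0 0 0 0 0 0.02; 0 0 0 0 0 0 0.02; 0 0 0 0 0 0 0.02'
python3 - <<'E'
from h import *
s=telemetry.state();cv2.imwrite("pics/w5.png",read_camera("wrist"));cv2.imwrite("pics/s5.png",read_camera("scene"))
p=s["tcp_pos"];print([tool([x-p[0],y-p[1],0],s).round(1) for x,y in ((506.5,-16.6),(521.1,-147.8))])
E
```

```text
t: 11.85
tcp_pos: [429.0, 306.4, 5.8]
ee_rot: [[-0.211, 0.977, 0.002], [0.977, 0.211, 0.001], [0.001, 0.003, -1.0]]
wrist_force: [-1.4, -1.0, 6.1]
gripper_width: 48.4
finger_force: 51.3
t: 12.65
tcp_pos: [426.8, 305.3, 82.8]
ee_rot: [[-0.211, 0.978, -0.002], [0.978, 0.211, -0.001], [-0.0, -0.002, -1.0]]
wrist_force: [-0.5, 0.3, -2.2]
gripper_width: 48.0
finger_force: 52.4
[array([-3.315e+02,  1.000e+01,  1.000e-01]), array([-4.628e+02, -3.400e+00,  2.000e-01])]
```

```bash
python3 -m crank '0 0 0 0 0 -0.045 0.02; 0 0 0 -0.04 0 0 0.02; 0 0 0 -0.045 0 0 0.02; 0 0 0 -0.045 0 0 0.02; 0 0 0 -0.045 0 0 0.02; 0 0 0 -0.045 0 0 0.02; 0 0 0 -0.045 0 0 0.02; 0 0 0 -0.045 0 0 0.02'
python3 -m crank '0 0 0 -0.045 0 0 0.02; 0 0 0 -0.045 0 0 0.02; 0 0 0 -0.04 0 0 0.02; 0 0 5.8 -0.02 0 0 0.02; 0 0 0 0 0 0 0.02; 0 0 0 0 0 0 0.02; 0 0 0 0 0 0 0.02; 0 0 0 0 0 0 0.02'
python3 - <<'E'
from h import *
s=telemetry.state();a=read_camera("wrist");c=cam("wrist",s)
cv2.imwrite("pics/w6.png",a)
print(proj("wrist",[(506.5,-16.6,73),(513.8,-82.2,73),(521.1,-147.8,73),(614,-71,50)],c).round(0))
E
```

```text
t: 13.55
tcp_pos: [492.4, 1.0, 127.8]
ee_rot: [[-0.211, 0.978, -0.002], [0.978, 0.211, 0.0], [0.001, -0.002, -1.0]]
wrist_force: [0.8, 0.3, -0.8]
gripper_width: 47.9
finger_force: 52.6
t: 14.35
tcp_pos: [524.4, -142.6, 128.6]
ee_rot: [[-0.113, 0.994, -0.001], [0.994, 0.113, 0.0], [0.001, -0.001, -1.0]]
wrist_force: [0.2, 0.6, -2.0]
gripper_width: 47.8
finger_force: 52.5
[[271.  39.]
 [271. 129.]
 [271. 218.]
 [395. 133.]]
```

View pics/w6.png

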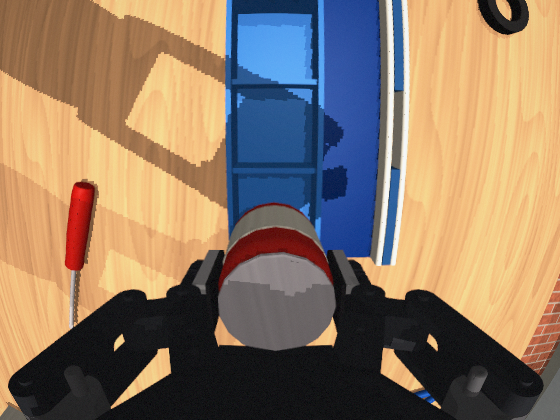

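The wrist view shows the red tin held upright at (276,300). The crate dividers are at rows 83 and 170 between columns 234 and 318, and the channel end is at (374..396,264). I'll refit the rack from these.

```bash
python3 - <<'E'
from fit import *
s=telemetry.state();c=cam("wrist",s)
a=cv2.imread("pics/w6.png").astype(int)
print("row126 u220-330 B,V:",[(u,*a[126,u]) for u in range(222,332,3)])
print("col276 v60-190:",[(v,*a[v,276]) for v in range(74,92,2)],[(v,*a[v,276]) for v in range(160,180,2)])
uv=[(234,170),(318,170),(234,83),(318,82),(374,263),(396,265)]
L=[(-76,-33,73),(-14,-33,73),(-76,33,73),(-14,33,73),(46,-120,50),(66,-120,50)]
p,e=fit("wrist",uv,L,c,0,[558,-77,.11]);print(p,e)
C,S=np.cos(p[2]),np.sin(p[2]);R=np.array([[C,-S],[S,C]])
for n,l in [("c0",(-45,-66)),("c2",(-45,66)),("pocket",(56,0))]:
    w=p[:2]+R@l;print(n,w.round(1),tool([*(w-s["tcp_pos"][:2]),0],s).round(1))
E
```

```text
row126 u220-330 B,V: [(222, np.int64(136), np.int64(203), np.int64(246)), (225, np.int64(129), np.int64(142), np.int64(181)), (228, np.int64(140), np.int64(82), np.int64(37)), (231, np.int64(86), np.int64(49), np.int64(17)), (234, np.int64(82), np.int64(45), np.int64(18)), (237, np.int64(115), np.int64(68), np.int64(30)), (240, np.int64(139), np.int64(83), np.int64(37)), (243, np.int64(138), np.int64(82), np.int64(35)), (246, np.int64(140), np.int64(85), np.int64(39)), (249, np.int64(139), np.int64(84), np.int64(36)), (252, np.int64(141), np.int64(85), np.int64(40)), (255, np.int64(141), np.int64(86), np.int64(38)), (258, np.int64(142), np.int64(84), np.int64(37)), (261, np.int64(142), np.int64(85), np.int64(38)), (264, np.int64(142), np.int64(84), np.int64(37)), (267, np.int64(143), np.int64(87), np.int64(40)), (270, np.int64(142), np.int64(84), np.int64(37)), (273, np.int64(142), np.int64(87), np.int64(40)), (276, np.int64(144), np.int64(87), np.int64(42)), (279, np.int64(143), np.int64(86), np.int64(42)), (282, np.int64(143), np.int64(86), np.int64(39)), (285, np.int64(146), np.in
[... 1208 characters left out ...]
65), np.int64(32))] [(160, np.int64(140), np.int64(85), np.int64(38)), (162, np.int64(110), np.int64(64), np.int64(24)), (164, np.int64(92), np.int64(53), np.int64(21)), (166, np.int64(93), np.int64(54), np.int64(16)), (168, np.int64(129), np.int64(74), np.int64(33)), (170, np.int64(136), np.int64(78), np.int64(33)), (172, np.int64(133), np.int64(77), np.int64(34)), (174, np.int64(104), np.int64(59), np.int64(25)), (176, np.int64(105), np.int64(58), np.int64(24)), (178, np.int64(133), np.int64(75), np.int64(29))]
[ 5.61972425e+02 -7.43288659e+01  1.07907897e-01] 2.626850176816589
c0 [ 524.3 -144.8] [-2.1 -0.5 -0. ]
c2 [510.1 -13.6] [129.9   0.3   0. ]
pocket [617.6 -68.3] [ 63.4 100.9  -0. ]
```

```bash
python3 -m crank '0 0 0 -0.002 -0.002 0.02 0.02; 0 0 0 0 0 0.03 0.02; 0 0 0 0 0 0.02 0.02; 0 0 0 0 0 0.008 0.02; 0 0 0 0 0 0.005 0.02; 0 0 0 0 0 0.003 0.02; 0 0 0 0 0 0 0.02; 0 0 0 0 0 0 0.02'
```

```text
t: 15.2
tcp_pos: [523.7, -146.4, 43.9]
ee_rot: [[-0.111, 0.994, 0.002], [0.994, 0.111, -0.001], [-0.001, 0.001, -1.0]]
wrist_force: [-0.2, 0.1, -1.0]
gripper_width: 47.7
finger_force: 52.5
```

```bash
python3 -m crank '0 0 0 0 0 0.002 0.02; 0 0 0 0 0 0.0015 0.02; 0 0 0 0 0 0 0.02; 0 0 0 0 0 0 0.085; 0 0 0 0 0 0 0.085; 0 0 0 0 0 0 0.085; 0 0 0 0 0 0 0.085; 0 0 0 0 0 -0.015 0.085'
python3 -m crank '0 0 0 0 0 -0.04 0.085; 0 0 0 0.045 0 -0.02 0.085; 0 0 0 0.045 0 0 0.085; 0 0 0 0.045 0 0 0.085; 0 0 0 0.045 0 0 0.085; 0 0 0 0.045 0 0 0.085; 0 0 0 0.02 0 0 0.085; 0 0 0 0 0 0 0.085'
python3 - <<'E'
from h import *
s=telemetry.state();c=cam("wrist",s);a=read_camera("wrist");cv2.imwrite("pics/w7.png",a)
t=read_camera("top");cv2.imwrite("pics/top7.png",t)
ct=cam("top");print("top pred red in c0",proj("top",[(523.5,-145.5,109)],ct))
def blobs(n,a,c,z,roi,smax=50,vmin=90):
    g=cv2.cvtColor(a,cv2.COLOR_BGR2HSV);m=((g[...,1]<smax)&(g[...,2]>vmin)).astype(np.uint8)
    M=np.zeros_like(m);M[roi]=m[roi];k,l,st,ce=cv2.connectedComponentsWithStats(M)
    for i in range(1,k):
        if st[i,4]>60: print(n,st[i],ce[i].round(1),plane(n,ce[i],z,c).round(1))
blobs("top",t,ct,109,np.s_[190:270,190:340])
blobs("wrist",a,c,75,np.s_[:,:])
p=s["tcp_pos"];print(p,tool([464.5-p[0],146-p[1],0],s),proj("wrist",[(464.5,146,75)],c))
E
```

```text
t: 16.0
tcp_pos: [521.0, -145.3, 52.7]
ee_rot: [[-0.111, 0.994, -0.004], [0.994, 0.111, 0.002], [0.002, -0.004, -1.0]]
wrist_force: [-0.2, 0.1, 0.4]
gripper_width: 84.7
finger_force: 0.0
t: 16.8
tcp_pos: [495.6, 100.0, 115.7]
ee_rot: [[-0.115, 0.993, 0.001], [0.993, 0.115, 0.001], [0.001, 0.001, -1.0]]
wrist_force: [-0.2, 0.3, -0.5]
gripper_width: 84.9
finger_force: 0.0
top pred red in c0 [[302.58129464 222.67669804]]
top [235 190  71   6 148] [269.3 192.5] [606.7 -51.5 109. ]
top [235 192  82  10 236] [276.2 196.6] [595.3 -70.9 109. ]
top [294 215  19  17 235] [303.9 223.5] [ 521.3 -149.1  109. ]
top [192 236  15  16 168] [197.9 243.8] [458.  140.8 109. ]
wrist [ 203  117   67   68 3566] [236.1 150.3] [463.6 144.4  75. ]
wrist [369 315  10  26 130] [373.6 327.5] [589.4  12.5  75. ]
[495.60937211 100.02689742 115.67767777] [ 4.92423460e+01 -2.56224608e+01 -7.71749362e-03] [[237.64399313 148.07899173]]
```

Red tin is in cell0: its top is at (304,223) in the top camera against a prediction of (303,223). The green tin is at (463.6,144.4).

```bash
python3 -m crank '0 0 0 0.024 -0.013 0 0.085; 0 0 0 0.024 -0.0135 0 0.085; 0 0 0 0 0 0.03 0.085; 0 0 0 0 0 0.03 0.085; 0 0 0 0 0 0.03 0.085; 0 0 0 0 0 0.02 0.085; 0 0 0 0 0 0 0.085; 0 0 0 0 0 0 0.02'
python3 -m crank '0 0 0 0 0 0 0.02; 0 0 0 0 0 0 0.02; 0 0 0 0 0 0 0.02; 0 0 0 0 0 0 0.02; 0 0 0 0 0 0 0.02; 0 0 0 0 0 -0.04 0.02; 0 0 0 0 0 -0.045 0.02; 0 0 0 0 0 -0.035 0.02'
python3 - <<'E'
from h import *
s=telemetry.state();p=s["tcp_pos"];print(p,tool([508.8-p[0],-14-p[1],0],s).round(1))
E
```

```text
t: 17.7
tcp_pos: [464.6, 141.2, 4.9]
ee_rot: [[-0.109, 0.994, -0.0], [0.994, 0.109, -0.0], [-0.0, -0.0, -1.0]]
wrist_force: [0.2, -0.5, 0.4]
gripper_width: 72.7
finger_force: 0.0
t: 18.5
tcp_pos: [465.0, 142.2, 127.8]
ee_rot: [[-0.111, 0.994, 0.003], [0.994, 0.111, 0.0], [0.0, 0.003, -1.0]]
wrist_force: [0.6, -0.6, -1.3]
gripper_width: 48.5
finger_force: 53.1
[465.00751818 142.23686999 127.80567786] [-1.601e+02  2.620e+01  1.000e-01]
```

```bash
python3 -m crank '0 0 0 -0.04 0.0065 0 0.02; 0 0 0 -0.04 0.0065 0 0.02; 0 0 0 -0.04 0.0065 0 0.02; 0 0 0 -0.0415 0.0065 0 0.02; 0 0 0 0 0 0 0.02; 0 0 0 0 0 0 0.02; 0 0 0 0 0 0.02 0.02; 0 0 0 0 0 0.01 0.02'
python3 - <<'E'
from h import *
s=telemetry.state();p=s["tcp_pos"];print(p,tool([508.8-p[0],-15.8-p[1],0],s).round(1))
cv2.imwrite("pics/w8.png",read_camera("wrist"))
E
```

```text
t: 19.3
tcp_pos: [507.0, -14.2, 93.6]
ee_rot: [[-0.112, 0.994, -0.001], [0.994, 0.112, 0.001], [0.001, -0.001, -1.0]]
wrist_force: [-0.0, 0.9, -2.7]
gripper_width: 48.5
finger_force: 53.0
[506.96032079 -14.1883753   93.56109429] [-1.8  1.6 -0. ]
```

```bash
python3 -m crank '0 0 0 -0.0018 0.0015 0 0.02; 0 0 0 0 0 0.02 0.02; 0 0 0 0 0 0.018 0.02; 0 0 0 0 0 0.008 0.02; 0 0 0 0 0 0.004 0.02; 0 0 0 0 0 0.002 0.02; 0 0 0 0 0 0 0.02; 0 0 0 0 0 0 0.02'
```

```text
t: 20.15
tcp_pos: [510.2, -17.2, 43.2]
ee_rot: [[-0.111, 0.994, 0.001], [0.994, 0.111, -0.0], [-0.0, 0.001, -1.0]]
wrist_force: [-0.3, 0.3, -2.1]
gripper_width: 48.0
finger_force: 53.0
```

```bash
python3 -m crank '0 0 0 0 0 0.0015 0.02; 0 0 0 0 0 0.001 0.02; 0 0 0 0 0 0 0.02; 0 0 0 0 0 0 0.085; 0 0 0 0 0 0 0.085; 0 0 0 0 0 0 0.085; 0 0 0 0 0 0 0.085; 0 0 0 0 0 -0.03 0.085'
python3 -m crank '0 0 0 0 0 -0.045 0.085; 0 0 0 0.036 0.014 0 0.06; 0 0 0 0.036 0.015 0 0.06; 0 0 0 0.036 0.015 0 0.06; 0 0 0 0.036 0.015 0 0.06; 0 0 0 0.036 0.015 0 0.06; 0 0 0 0.036 0.015 0 0.06; 0 0 3.0 0.036 0.015 0 0.06' 60
python3 - <<'E'
from h import *
s=telemetry.state();c=cam("wrist",s);a=read_camera("wrist");cv2.imwrite("pics/w9.png",a)
t=read_camera("top");cv2.imwrite("pics/top9.png",t);ct=cam("top")
print(s["tcp_pos"],s["ee_rot"][:,1].round(3),"green pred",proj("top",[(508.8,-14,109),(523.5,-145.5,109)],ct).round(1))
g=cv2.cvtColor(t,cv2.COLOR_BGR2HSV);m=((g[...,1]<50)&(g[...,2]>90)).astype(np.uint8);m[:200]=0;m[:,:230]=0
k,l,st,ce=cv2.connectedComponentsWithStats(m)
for i in range(1,k):
    if 60<st[i,4]<600: print("top",st[i],ce[i].round(1))
g=cv2.cvtColor(a,cv2.COLOR_BGR2HSV);m=((g[...,0]>22)&(g[...,0]<35)&(g[...,1]>150)&(g[...,2]>120)).astype(np.uint8)
k,l,st,ce=cv2.connectedComponentsWithStats(m)
for i in range(1,k):
    if st[i,4]>150:
        cn=cv2.findContours((l==i).astype(np.uint8),cv2.RETR_EXTERNAL,cv2.CHAIN_APPROX_SIMPLE)[0][0]
        r=cv2.minAreaRect(cn);print("yellow",st[i],r,plane("wrist",r[0],62,c).round(1))
E
```

```text
t: 20.95
tcp_pos: [505.7, -16.4, 66.2]
ee_rot: [[-0.111, 0.994, -0.008], [0.994, 0.111, 0.002], [0.003, -0.008, -1.0]]
wrist_force: [-0.0, 0.2, 0.1]
gripper_width: 84.9
finger_force: 0.0
t: 21.75
tcp_pos: [585.1, 246.5, 114.7]
ee_rot: [[-0.058, 0.998, -0.0], [0.998, 0.058, -0.0], [-0.0, -0.0, -1.0]]
wrist_force: [-0.1, 0.4, 0.0]
gripper_width: 60.1
finger_force: 0.0
[585.09656022 246.51378843 114.69442539] [ 0.998  0.058 -0.   ] green pred [[254.9 226.8]
 [302.6 222.7]]
top [399 213  13  48 253] [404.2 237.4]
top [294 215  19  17 233] [304.  223.4]
top [247 219  19  21 251] [255.5 228.1]
top [337 305  34  10  65] [354.1 309.4]
top [238 370  28   5  74] [249.2 371.6]
yellow [ 272  137   28   82 2214] ((285.5, 177.5), (81.0, 27.0), 90.0) [590.6 273.7  62. ]
```

Both tins are in their cells by the top camera: red (304,223), green (255.5,228). The yellow head is at wrist pixel (285.5,177.5), which gives (590.6,273.7) and is aligned with the tool.

```bash
python3 -m crank '0 0 0 0.0268 0.0071 0 0.06; 0 0 0 0 0 0 0.06; 0 0 0 0 0 0.03 0.06; 0 0 0 0 0 0.03 0.06; 0 0 0 0 0 0.02 0.06; 0 0 0 0 0 0.015 0.06; 0 0 0 0 0 0 0.06; 0 0 0 0 0 0 0.06' 60
python3 - <<'E'
from h import *
s=telemetry.state();print(s["tcp_pos"],s["wrist_force"])
a=read_camera("wrist");c=cam("wrist",s);cv2.imwrite("pics/w10.png",a)
g=cv2.cvtColor(a,cv2.COLOR_BGR2HSV);m=((g[...,0]>22)&(g[...,0]<35)&(g[...,1]>150)&(g[...,2]>120)).astype(np.uint8)
k,l,st,ce=cv2.connectedComponentsWithStats(m)
for i in range(1,k):
    if st[i,4]>150:
        r=cv2.minAreaRect(cv2.findContours((l==i).astype(np.uint8),cv2.RETR_EXTERNAL,cv2.CHAIN_APPROX_SIMPLE)[0][0]);print("yellow",st[i],r,plane("wrist",r[0],62,c).round(1))
E
```

```text
t: 22.65
tcp_pos: [590.8, 271.7, 20.4]
ee_rot: [[-0.059, 0.998, 0.0], [0.998, 0.059, -0.0], [-0.0, 0.0, -1.0]]
wrist_force: [-0.2, -0.2, -0.2]
gripper_width: 60.3
finger_force: 0.0
[590.80268711 271.68062926  20.42651218] [-0.20536569 -0.2352226  -0.21031309]
yellow [ 253  205   46  116 4929] ((275.5, 262.5), (115.0, 45.0), 90.0) [590.2 275.7  62. ]
```

```bash
python3 -m crank '0 0 0 0.002 0 0.007 0.06; 0 0 0 0 0 0.0065 0.06; 0 0 0 0 0 0 0.06; 0 0 0 0 0 0 0; 0 0 0 0 0 0 0; 0 0 0 0 0 0 0; 0 0 0 0 0 0 0; 0 0 0 0 0 0 0' 60
python3 -m crank '0 0 0 0 0 0 0; 0 0 0 0 0 -0.02 0; 0 0 0 0 0 -0.04 0; 0 0 0 0 0 -0.04 0; 0 0 0 0 0 0 0; 0 0 0 0 0 0 0; 0 0 0 0 0 0 0; 0 0 0 0 0 0 0' 60
```

```text
t: 23.5
tcp_pos: [590.7, 274.2, 6.9]
ee_rot: [[-0.059, 0.998, 0.001], [0.998, 0.059, 0.0], [0.0, 0.001, -1.0]]
wrist_force: [0.2, -1.1, 1.6]
gripper_width: 18.5
finger_force: 59.7
t: 24.3
tcp_pos: [588.8, 273.5, 104.0]
ee_rot: [[-0.059, 0.998, -0.004], [0.998, 0.059, -0.001], [-0.001, -0.004, -1.0]]
wrist_force: [-0.1, -0.0, -0.5]
gripper_width: 18.6
finger_force: 60.5
```

```bash
python3 -m crank '0 0 0 -0.04 0 0 0; 0 0 0 -0.045 0 0 0; 0 0 0 -0.045 0 0 0; 0 0 0 -0.045 0 0 0; 0 0 0 -0.045 0 0 0; 0 0 0 -0.045 0 0 0; 0 0 0 -0.045 0 0 0; 0 0 0 -0.045 0 0 0' 100
python3 -m crank '0 0 0 -0.045 -0.002 0 0; 0 0 -2.9 -0.03 0 0 0; 0 0 0 0 0 0 0; 0 0 0 0 0 0 0; 0 0 0 0 0 0 0; 0 0 0 0 0 0 0; 0 0 0 0 0 0 0; 0 0 0 0 0 0 0'
python3 - <<'E'
from h import *
s=telemetry.state();c=cam("wrist",s);a=read_camera("wrist");cv2.imwrite("pics/w11.png",a)
print(s["tcp_pos"])
# resample top-down map of plane z=50 in rack frame guess (1 px = 0.5 mm)
p0=np.array([560.7,-74.5]);y=.108;C,S=np.cos(y),np.sin(y)
X,Y=np.meshgrid(np.arange(20,90,.5),np.arange(-60,125,.5))
W=np.c_[(p0[0]+C*X-S*Y).ravel(),(p0[1]+S*X+C*Y).ravel(),np.full(X.size,50.)]
q=proj("wrist",W,c).astype(np.float32)
M=cv2.remap(a,q[:,0].reshape(X.shape),q[:,1].reshape(X.shape),cv2.INTER_LINEAR);cv2.imwrite("pics/map.png",M);np.save("map.npy",M)
for yy in (-40,-20,0,20,60,100):
    r=M[int((yy+60)*2)-3:int((yy+60)*2)+4].mean(0)
    print(yy,[f"{20+.5*i:.0f}:"+"/".join(str(int(v)) for v in r[i]) for i in range(36,104,4)])
E
```

```text
t: 25.1
tcp_pos: [610.1, -81.9, 104.8]
ee_rot: [[-0.059, 0.998, -0.002], [0.998, 0.059, 0.001], [0.001, -0.002, -1.0]]
wrist_force: [1.5, -0.1, -0.4]
gripper_width: 18.0
finger_force: 101.3
t: 25.9
tcp_pos: [613.7, -154.4, 106.5]
ee_rot: [[-0.11, 0.994, 0.0], [0.994, 0.11, -0.0], [-0.0, 0.0, -1.0]]
wrist_force: [-0.1, -0.1, -0.3]
gripper_width: 18.1
finger_force: 101.3
[ 613.72357789 -154.42137346  106.46711037]
-40 ['38:84/35/13', '40:85/37/15', '42:85/37/15', '44:63/25/8', '46:88/79/78', '48:147/161/170', '50:155/170/179', '52:106/100/96', '54:94/57/26', '56:94/58/27', '58:92/57/26', '60:104/96/92', '62:147/162/171', '64:154/170/178', '66:100/125/153', '68:78/117/162', '70:80/119/165']
-20 ['38:88/41/19', '40:88/40/19', '42:89/41/19', '44:71/30/14', '46:89/83/83', '48:149/163/172', '50:155/171/179', '52:92/118/166', '54:20/87/182', '56:15/78/164', '58:32/72/128', '60:100/110/116', '62:148/163/172', '64:153/169/177', '66:96/125/157', '68:78/115/159', '70:77/114/159']
0 ['38:91/43/23', '40:92/45/24', '42:91/44/23', '44:67/31/16', '46:92/90/91', '48:149/164/173', '50:154/170/178', '52
[... 272 characters left out ...]
, '50:241/246/245', '52:97/169/224', '54:55/170/245', '56:44/148/245', '58:56/122/211', '60:138/151/158', '62:238/245/245', '64:241/245/245', '66:138/189/232', '68:136/204/245', '70:137/204/245']
60 ['38:157/77/42', '40:158/78/44', '42:152/74/41', '44:130/62/32', '46:141/151/158', '48:238/244/243', '50:236/243/243', '52:149/119/96', '54:161/98/45', '56:162/99/44', '58:162/100/45', '60:157/143/133', '62:238/243/243', '64:236/244/243', '66:133/185/235', '68:130/194/244', '70:122/183/239']
100 ['38:0/0/0', '40:0/0/0', '42:0/0/0', '44:0/0/0', '46:0/0/0', '48:0/0/0', '50:0/0/0', '52:0/0/0', '54:0/0/0', '56:0/0/0', '58:0/0/0', '60:0/0/0', '62:0/0/0', '64:0/0/0', '66:0/0/0', '68:0/0/0', '70:0/0/0']
```

```bash
cat > rel.py <<'E'
from h import *
def tray(px,zt):
    """pixel -> tool-frame point on the plane tool z = zt"""
    H=camera_info("wrist")["hand_eye"];K=camera_info("wrist")["intrinsics"];d=(np.array(px,float)-K[:2,2])/K[0,0];r=np.linalg.norm(d)+1e-12
    v=H[:3,:3]@np.r_[d/r*np.sin(r),np.cos(r)];o=H[:3,3];return o+v*(zt-o[2])/v[2]
def holder(a):
    g=cv2.cvtColor(a,cv2.COLOR_BGR2HSV);m=((g[...,0]>22)&(g[...,0]<35)&(g[...,1]>130)&(g[...,2]>80)).astype(np.uint8)
    k,l,st,ce=cv2.connectedComponentsWithStats(m);i=1+np.argmax(st[1:,4]);x,y,w,h=st[i,:4]
    print("yellow",st[i])
    for v in range(y,y+h,max(1,h//8)):
        u=np.where(l[v]==i)[0]
        if len(u): print(v,u.min(),u.max(),"toolxy@top",tray(((u.min()+u.max())/2,v),-55).round(1)[:2])
def mapT(a,zt,x0,x1,y0,y1):
    """resample tool-frame plane, 0.5 mm/px, rows tool x, cols tool y"""
    H=np.linalg.inv(camera_info("wrist")["hand_eye"]);K=camera_info("wrist")["intrinsics"]
    Y,X=np.meshgrid(np.arange(y0,y1,.5),np.arange(x0,x1,.5))
    q=proj("wrist",np.c_[X.ravel(),Y.ravel(),np.full(X.size,zt)],(H[:3,:3],H[:3,3],K)).astype(np.float32)
    return cv2.remap(a,q[:,0].reshape(X.shape),q[:,1].reshape(X.shape),cv2.INTER_LINEAR)
E
python3 - <<'E'
from rel import *
a=cv2.imread("pics/w11.png");holder(a)
M=np.load("map.npy");
col=M[:,int((55.5-20)*2):int((57-20)*2)].mean(1)
print([f"{-60+.5*i:.1f}:"+"/".join(str(int(v)) for v in col[i]) for i in range(40,64,2)])
print([f"{-60+.5*i:.1f}:"+"/".join(str(int(v)) for v in col[i]) for i in range(174,200,2)])
# pocket centre in tool frame from the map pose
s=telemetry.state();P=np.array([560.7+np.cos(.108)*56,-74.5+np.sin(.108)*56,50.])
c=cam("wrist",s);px=proj("wrist",[P],c)[0];print(P,px,tray(px,106.5-50))
E
```

```text
yellow [ 250  192   50  149 6095]
192 277 277 toolxy@top [40.2  0.2]
210 253 297 toolxy@top [33.  -0.6]
228 250 299 toolxy@top [25.5 -0.8]
246 251 299 toolxy@top [17.7 -0.6]
264 254 296 toolxy@top [ 9.6 -0.6]
282 255 296 toolxy@top [ 1.1 -0.4]
300 255 295 toolxy@top [-8.  -0.6]
318 255 296 toolxy@top [-17.7  -0.3]
336 255 295 toolxy@top [-28.2  -0.6]
['-40.0:94/58/26', '-39.0:93/57/26', '-38.0:92/56/25', '-37.0:94/57/27', '-36.0:93/57/26', '-35.0:93/57/26', '-34.0:93/58/27', '-33.0:88/53/24', '-32.0:69/42/19', '-31.0:59/35/13', '-30.0:28/74/152', '-29.0:13/73/153']
['27.0:38/139/246', '28.0:47/101/189', '29.0:55/34/15', '30.0:56/35/16', '31.0:57/36/16', '32.0:59/36/16', '33.0:91/55/26', '34.0:160/98/45', '35.0:172/105/49', '36.0:170/104/49', '37.0:171/105/49', '38.0:171/104/48', '39.0:170/105/47']
[616.37372532 -68.46375046  50.        ] [292.78566198  95.98006027] [85.37329052 12.07093484 56.5       ]
```

The pocket is at tool (85.4, 12.1) and the held head at tool y −0.5. I'll move over the pocket, lower to just above the lip and recheck.

```bash
python3 -m crank '0 0 0 0.03 0.0046 0 0; 0 0 0 0.03 0.004 0 0; 0 0 0 0.0255 0.004 0 0; 0 0 0 0 0 0.02 0; 0 0 0 0 0 0.02 0; 0 0 0 0 0 0.008 0; 0 0 0 0 0 0 0; 0 0 0 0 0 0 0' 100
python3 - <<'E'
from rel import *
s=telemetry.state();a=read_camera("wrist");cv2.imwrite("pics/w12.png",a);print(s["tcp_pos"],s["wrist_force"],tool([616.4-s["tcp_pos"][0],-68.5-s["tcp_pos"][1],0],s))
holder(a)
zt=s["tcp_pos"][2]-50
M=mapT(a,zt,30,110,-25,25)
for xx in (40,50,60,80,100):
    r=M[int((xx-30)*2)-1:int((xx-30)*2)+2].mean(0)
    print(xx,[f"{-25+.5*i:.1f}:"+"/".join(str(int(v)) for v in r[i]) for i in range(20,80,2)])
E
```

```text
t: 26.75
tcp_pos: [617.2, -69.2, 59.0]
ee_rot: [[-0.109, 0.994, 0.001], [0.994, 0.109, -0.0], [-0.0, 0.001, -1.0]]
wrist_force: [-0.0, 0.2, 0.1]
gripper_width: 17.8
finger_force: 101.3
[617.21006726 -69.1522228   59.03123552] [-0.00218952  0.23414483  0.06895874] [ 7.36667580e-01 -7.34114455e-01 -6.19312851e-04]
yellow [ 250  193   50  148 6116]
193 272 279 toolxy@top [39.8 -0.4]
211 253 297 toolxy@top [32.5 -0.6]
229 250 299 toolxy@top [25.1 -0.8]
247 251 299 toolxy@top [17.3 -0.6]
265 254 296 toolxy@top [ 9.2 -0.6]
283 255 296 toolxy@top [ 0.6 -0.3]
301 255 295 toolxy@top [-8.5 -0.6]
319 255 296 toolxy@top [-18.3  -0.3]
337 255 295 toolxy@top [-28.8  -0.6]
40 ['-15.0:95/42/16', '-14.0:94/41/17', '-13.0:95/41/16', '-12.0:90/38/14', '-11.0:77/45/38', '-10.0:146/160/168', '-9.0:166/182/192', '-8.0:177/194/205', '-7.0:174/191/202', '-6.0:162/178/187', '-5.0:131/129/127', '-4.0:106/65/32', '-3.0:107/67/32', '-2.0:106/65/31', '-1.0:107/66/32', '0.0:107/65/31', '1.0:106/66/31', '2.0:106/67/32', '3.0:113/94/84', '4.0:147/161/169', '5.0:165/182/191', '6.0:177/194/204', '7.0:174/192/201', '8
[... 1709 characters left out ...]
, '9.0:106/133/161', '10.0:84/125/173', '11.0:86/125/175', '12.0:88/130/178', '13.0:88/130/180', '14.0:88/129/179']
100 ['-15.0:186/97/56', '-14.0:185/96/56', '-13.0:187/98/59', '-12.0:173/90/52', '-11.0:153/108/91', '-10.0:226/238/243', '-9.0:248/253/252', '-8.0:254/253/252', '-7.0:251/253/252', '-6.0:230/241/244', '-5.0:163/134/118', '-4.0:192/118/57', '-3.0:192/118/56', '-2.0:193/119/57', '-1.0:193/118/56', '0.0:193/118/56', '1.0:194/118/57', '2.0:193/118/56', '3.0:177/143/117', '4.0:226/240/245', '5.0:248/252/252', '6.0:254/253/252', '7.0:251/253/252', '8.0:237/247/250', '9.0:162/205/238', '10.0:140/209/251', '11.0:141/211/251', '12.0:145/215/252', '13.0:148/218/252', '14.0:149/220/252']
```

Wall midline is at tool y −0.8 against the holder's −0.55, and the two are parallel. I'll insert.

```bash
python3 -m crank '0 0 0 0 -0.0003 0.004 0; 0 0 0 0 0 0.004 0; 0 0 0 0 0 0.005 0; 0 0 0 0 0 0.005 0; 0 0 0 0 0 0.005 0; 0 0 0 0 0 0.005 0; 0 0 0 0 0 0 0; 0 0 0 0 0 0 0' 100
```

```text
t: 27.6
tcp_pos: [616.4, -68.9, 30.1]
ee_rot: [[-0.109, 0.994, -0.0], [0.994, 0.109, 0.0], [0.0, -0.0, -1.0]]
wrist_force: [0.0, 0.4, -0.0]
gripper_width: 17.9
finger_force: 101.3
```

The blade is in the pocket with no side force. Next comes the spring.

```bash
python3 -m crank '0 0 0 0 0 0.003 0; 0 0 0 0 0 0.003 0; 0 0 0 0 0 0.002 0; 0 0 0 0 0 0 0; 0 0 0 0 0 0 0; 0 0 0 0 0 0 0; 0 0 0 0 0 0 0; 0 0 0 0 0 0 0' 100
python3 -m crank '0 0 0 0 0 0.002 0; 0 0 0 0 0 0.001 0; 0 0 0 0 0 0.001 0; 0 0 0 0 0 0 0; 0 0 0 0 0 0 0; 0 0 0 0 0 0 0; 0 0 0 0 0 0 0; 0 0 0 0 0 0 0' 100
```

```text
t: 28.4
tcp_pos: [617.1, -69.1, 23.4]
ee_rot: [[-0.109, 0.994, 0.001], [0.994, 0.109, -0.0], [-0.0, 0.001, -1.0]]
wrist_force: [-1.2, 0.2, 5.9]
gripper_width: 17.7
finger_force: 102.4
t: 29.2
tcp_pos: [617.1, -69.2, 19.8]
ee_rot: [[-0.109, 0.994, 0.001], [0.994, 0.109, -0.0], [-0.0, 0.001, -1.0]]
wrist_force: [-2.7, 0.7, 7.8]
gripper_width: 17.6
finger_force: 102.6
```

```bash
python3 -m crank '0 0 0 0 0 0.001 0; 0 0 0 0 0 0.001 0; 0 0 0 0 0 0 0; 0 0 0 0 0 0 0; 0 0 0 0 0 0 0; 0 0 0 0 0 0 0; 0 0 0 0 0 0 0; 0 0 0 0 0 0 0' 100
python3 -m crank '0 0 0 0 0 0.001 0; 0 0 0 0 0 0 0; 0 0 0 0 0 0 0; 0 0 0 0 0 0 0; 0 0 0 0 0 0 0; 0 0 0 0 0 0 0; 0 0 0 0 0 0 0; 0 0 0 0 0 0 0' 100
python3 -m crank '0 0 0 0 0 0.001 0; 0 0 0 0 0 0 0; 0 0 0 0 0 0 0; 0 0 0 0 0 0 0; 0 0 0 0 0 0 0; 0 0 0 0 0 0 0; 0 0 0 0 0 0 0; 0 0 0 0 0 0 0' 100
```

```text
t: 30.0
tcp_pos: [617.1, -69.1, 18.9]
ee_rot: [[-0.109, 0.994, 0.001], [0.994, 0.109, -0.0], [-0.001, 0.001, -1.0]]
wrist_force: [-6.1, 1.2, 15.6]
gripper_width: 17.9
finger_force: 103.9
t: 30.8
tcp_pos: [617.2, -69.1, 18.9]
ee_rot: [[-0.11, 0.994, 0.001], [0.994, 0.11, -0.0], [-0.001, 0.001, -1.0]]
wrist_force: [-10.3, 1.7, 21.3]
gripper_width: 17.6
finger_force: 104.8
t: 31.6
tcp_pos: [617.2, -69.2, 18.9]
ee_rot: [[-0.11, 0.994, 0.001], [0.994, 0.11, -0.001], [-0.001, 0.001, -1.0]]
wrist_force: [-13.1, 2.9, 27.6]
gripper_width: 18.0
finger_force: 105.6
```

The hard stop is at 18.9, 12.0 mm above the reading in the stand. That matches shoulders at 50 mm, and the force is well above the spring's 10 N. One numeric check of the tins, then I'll hand in.

```bash
python3 - <<'E'
from h import *
t=read_camera("top");cv2.imwrite("pics/top_end.png",t)
g=cv2.cvtColor(t,cv2.COLOR_BGR2HSV);m=((g[...,1]<50)&(g[...,2]>90)).astype(np.uint8);m[:200]=0;m[:,:230]=0
k,l,st,ce=cv2.connectedComponentsWithStats(m)
for i in range(1,k):
    if 60<st[i,4]<600: print(st[i],ce[i].round(1))
s=telemetry.state();print(s["tcp_pos"],s["wrist_force"],s["gripper_width"])
from rig import sign_off
print(sign_off())
E
```

```text
[399 213  13  48 206] [403.9 236.5]
[294 215  19  17 232] [304.1 223.4]
[337 305  34  10  64] [354.1 309.3]
[617.23258119 -69.17650775  18.88048748] [-12.80828224   2.21087945  27.49517308] 18.08201770582306
the job is handed in; nothing more can be done
None
```

I handed the job in with the red tin in cell0, the green tin in cell2, and the yellow holder home on the lip and still held down with about 27 N; in the last top-camera check the green tin didn't show up (probably behind the arm), so its place rests on the check just after I released it, and early on I slipped off the red tin once and then tilted it with closed fingers before it settled upright.

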